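# Load the cap tray into the cap feeder

## Robot

A 7-joint arm with a two-finger parallel gripper is mounted at the origin on the work surface; the furniture and walls round the work are solid. World frame = base frame: x ahead of the robot, y to its left, z up, the work surface at z = 0. Lengths are in m, angles in rad, forces in N, time in s.
With the tool pointing down it reaches from about 0.4 to 0.75 m from the base axis. Payload 19.5 kg.
Tool frame: the origin (TCP) lies midway between the tips of the shut fingers; the grasp point (between the pads) lies 19 mm behind it; z points along the fingers, y is the line along which they close (so a half turn about z gives the same grasp; the last joint's range is limited). The gripper opens to 85 mm and grips with 20 to 120 N. Pads are 22 mm wide; open, the fingers measure 114 mm over their backs; the gripper's body (76 mm by 85 mm) begins 54 mm behind the grasp point. The pads swing forward as they close: fully open they stand 13 mm farther back than shut.
Start: joints at [1.134, 0.707, -0.028, 1.485, 0.022, 0.951, -0.075], TCP at [0.221, -0.531, 0.231] pointing down, gripper open.
Joint ranges: [-2.71, 2.71], [-0.32, 2.16], [-1.57, 1.52], [0, 2.45], [-1.46, 4.6], [0, 2.02], [-2.83, 2.83]. Speed limits (rad/s): [1.89, 1.89, 2.57, 2.57, 3.01, 3.01, 3.01].

## Interface

Orientations are given as a 3x3 rotation matrix whose columns are the frame's x, y, z axes.
In Python, from cell import manip gives the robot as it stands.
- The arm moves only by the tool jog_arm, never from a script. Its argument "steps" is a list of rows, each a list of 7 numbers: the finger opening in mm, from 0 to 85.4, then the shift along the world's x, y, z normalised to -1 to 1, where 1 is 300 mm, then the turn, a rotation vector about the world's x, y, z normalised to -1 to 1, where 1 is 0.5 rad. In form: [[gripper, dx, dy, dz, wx, wy, wz], ...]. A call has 1 to 5 rows; each row is the pose to reach, as a shift and turn from the pose commanded when the call began; what a row does not reach only later rows make up. A row lasts 1/12 s, in which the tool goes at most 41.7 mm and 7.16 degrees, less where a joint would pass 70% of its speed; a pose out of reach is approached as far as the arm can. A call with a number of a shift or a turn outside -1 to 1 is refused whole. A call with a gripper value outside its range is refused whole. The fingers move at their own pace and stop on an object; "force" is the grip in N (left out, the last holds). Time passes only in rows, so rows that repeat a pose let the fingers close. It gives the time, the measured TCP pose, the force, the opening and the grip force at its end, in the units of the state.
- manip.get_obs(): the state, without advancing time (a new reading comes with each control period).
- manip.read_camera(name): name is "side" or "top" or "wrist"; returns a dict with "img" (384x512x3 uint8, red, green, blue), "fx", "fy", "cx", "cy" (pixels), "k1" (the pictures are not rectified: a ray, as slopes to the right and down, at radius r is drawn at 1 + k1 r^2 times it, then the intrinsics apply), "world_from_camera" (4x4, takes a point from camera to world coordinates); the wrist camera has in their place "mount" (4x4, takes a point from camera to tool coordinates, whose origin is the TCP and whose axes are the flange's). Camera axes: x right, y up, looking along -z (the intrinsics and any distortion apply to the point x, -y, -z); pixel columns grow to the right and rows downward; lengths in m; the calibration is good to about 2 mm. A picture is of the moment at which its call begins: read the wrist's pose just before it. There is no depth.
- manip.sign_off(): hands the job in; it is judged then, once.
The state is a dict: "time": time; "joint_positions": joint angles; "dq": joint speeds; "tau": joint torques, N m; "position": TCP position; "tool_rot": TCP orientation; "wrist_force": force on the tool from outside, world axes, zero at the start; "ft_torque": the same for the moment, N m; "gripper_width": finger opening in m; "grasp_force": force on a finger pad.
Only numpy, scipy, OpenCV 4.12 (cv2) and the standard library are available. Lean on these libraries where they do the work, as an engineer would, in place of code of your own. Each camera call takes 0.05 s, during which the arm holds its last target. There are 200 camera calls.

## Task

Load the cap tray (the clear open tray of blue screw caps) into the cap feeder on the bench. Push it back until its long side lies flat against the feeder's long fence, still outside the bay, then push it along the fence into the bay until the spring latch has snapped in behind it. Only push the tray along the bench with the fingertips, never lift or tip it, and leave the other things on the bench where they are.

Things in the scene. Friction and masses are not known exactly. Their poses are not given: they have to be found in the camera images.
- cap_tray: Open clear tray with rows of blue screw caps (all one piece), 110 mm (its x) by 150 mm (its y: the long sides), 35 mm high, upright walls, about 0.15 kg, loose on the bench. Origin: centre of its underside. It starts in front of the fence's open end, up to 0.3 rad askew to it, and must go 35 to 70 mm toward the fence to lie against it.
- feeder: Cap feeder of a vial capper, fixed, turned up to 0.12 rad. Origin: on the bench at the fence's front face; x away from the robot, square to the fence; y left along it, to the open loading end. Fence: aluminium bar 28 mm high, face x=0, y=-190 to 280 mm. White housing behind it: x=12 to 122, y=-220 to -20, 81 mm high. The tray slides on the bench itself, its y along the feeder's, either way round.
- mouth (a point): Middle of the mouth of the bay, on the bench: feeder x=-57, y=17 mm. The bay runs from here to -y, 114 mm wide, between the fence and a near rail 28 mm high (inner face x=-114, y=-190 to -40 mm). On its near side a flared lead-in, 28 mm high, widens the mouth toward +y: inner face from x=-118 at y=17 to x=-140 at y=59 mm.
- seat (a point): Where the tray's origin (underside centre) lies when loaded: feeder x=-55, y=-108 mm, on the bench. Axes as the feeder's. Pushed hard against the end stop the tray goes 6 mm farther; let go, it springs back to here, against the latch.
- stop (a point): Middle of the bay side of the end stop (28 mm high wall across the bay, feeder y=-189 mm), 15 mm above the bench. A sprung steel pin of 9 mm diameter sticks 10 mm out of it toward +y; the tray pushes it in against 2.5 to 3.5 N, and an unlatched tray is pushed back out by it.
- latch_nose (a point): Tip of the closed latch's nose: feeder x=-100, y=-33 mm, 18 mm above the bench (a fixed point). Dark steel lever 11 to 25 mm above the bench (black release tab to 38), pivot x=-125, y=12. The passing tray swings it out toward the robot (push then 3 to 10 N); it snaps in behind the tray's rear near corner 1 to 2 mm past the seat. Keep fingers at feeder x > -95 mm here.
- fence_end (a point): Open end of the fence's front face (feeder x=0, y=280 mm), 14 mm above the bench.
- latch (a joint): Spring latch angle, rad: 0 closed (nose in the bay), about 0.2 swung out by the tray's side; returns by itself.
- tall_vial: Screw-cap vial, 25 mm across, 65 mm high, origin under its centre. Bystander.
- short_vial: Screw-cap vial, 25 mm across, 59 mm high, origin under its centre. Bystander.
- white_vial: Screw-cap vial with a white cap, 25 mm across, 59 mm high, origin under its centre. Bystander.
- timer: Bench timer, 62 x 66 x 19 mm, origin under its centre. Bystander.
- marker: Marker pen lying down, 131 mm long (its y), 14 mm thick, origin under its centre. Bystander.
- spoon: White measuring spoon, 135 mm long (its x), 33 wide, 12 high, origin under its centre. Bystander.
- small_beaker: Glass beaker, 43 mm across, 58 mm high, origin under its centre. Bystander.

How it is judged:
On the way, in this order (a step that is already met when the one before it is completed fails the run):
1. the tray's long side lies flat against the fence, the tray still outside the bay (its leading end before the mouth) (x of cap_tray in the frame of feeder above -0.06 m and angle between the y axis of cap_tray and the y axis of feeder, either way round below 0.04 rad and y of cap_tray in the frame of feeder above 0.1 m), for 0.2 s.
2. the tray is in the bay and holds the latch swung out (value of joint latch above 0.08 rad and y of cap_tray in the frame of feeder below 0.06 m), for 0.1 s.
At the end, for the whole second after the job is handed in: The tray rests flat on the bench in the bay, its origin within -9 to +4 mm of the seat along the bay (between end stop and latch) and within 5 mm across it, square to the fence within 0.05 rad, at rest, and the latch is closed behind it (below 0.06 rad) (y of cap_tray in the frame of seat between -0.009 and 0.004 m and x of cap_tray in the frame of seat between -0.005 and 0.004 m and angle between the y axis of cap_tray and the y axis of feeder, either way round below 0.05 rad and value of joint latch below 0.06 rad and height (world z) of cap_tray below 0.005 m and angle between cap_tray's own z axis and vertical below 0.04 rad and linear speed of cap_tray below 0.01 m/s); the robot touches nothing.
It fails at once if the tray is lifted (origin more than 10 mm above the bench) or tipped (more than 0.15 rad) (height (world z) of cap_tray above 0.01 m or angle between cap_tray's own z axis and vertical above 0.15 rad).
It fails at once if a bystander (vials, timer, marker, spoon, beaker) is moved by more than 25 mm (distance of any of tall_vial, short_vial, white_vial, timer, marker, spoon, small_beaker from where it was at the start of the episode above 0.025 m).
It also fails if it takes over 54 s, if anything falls off the work surface, if the arm or the gripper's body presses on something with over 40 N, if the wrist force passes 120 N, or if a joint passes its speed limit or range.

## Working session

There is one attempt and no reset: what is moved stays moved. The work goes in short steps, Python scripts to look and compute and a tool call to move; the robot and the scene stay as the last step left them, time stands still between calls to the robot, and variables do not carry over. Pictures are saved under pics/ and viewed, at most 10 in all, crops included, and the job is handed in when it is done.

Besides the shell and the picture viewer there is one more tool, called by a JSON object that holds its "method" and its "body". jog_arm: Moves the arm, as the interface text tells. Its arguments: {"type":"object","properties":{"steps":{"type":"array"},"force":{"type":"number"}},"required":["steps"]}

```bash
ls; mkdir -p pics
cat > h.py <<'E'
import numpy as np, cv2
from cell import manip
def cam(n):
    c=manip.read_camera(n); return c
def ray(c,u,v,T=None):
    T=c["world_from_camera"] if T is None else T
    T=np.array(T)
    x=(u-c["cx"])/c["fx"]; y=(v-c["cy"])/c["fy"]
    rd=np.hypot(x,y); r=rd
    for _ in range(20): r=rd/(1+c["k1"]*r*r)
    s=r/rd if rd>0 else 1
    d=T[:3,:3]@np.array([x*s,-y*s,-1]); return T[:3,3],d
def onz(c,u,v,z,T=None):
    o,d=ray(c,u,v,T); return o+d*(z-o[2])/d[2]
def proj(c,p,T=None):
    T=np.array(c["world_from_camera"] if T is None else T)
    q=T[:3,:3].T@(np.array(p)-T[:3,3]); x=q[0]/-q[2]; y=-q[1]/-q[2]
    k=1+c["k1"]*(x*x+y*y); return np.array([c["cx"]+c["fx"]*x*k, c["cy"]+c["fy"]*y*k])
E
python3 - <<'E'
from h import *
for n in ("top","side"):
    c=cam(n); cv2.imwrite(f"pics/{n}0.png",c["img"][:,:,::-1]); np.save(n+".npy",{k:v for k,v in c.items()},allow_pickle=True)
    print(n,np.round(c["world_from_camera"],3).tolist(),c["fx"],c["k1"])
o=manip.get_obs();print(o["time"],np.round(o["tool_rot"],3).tolist())
E
```

```text
pics
top [[-0.055, 0.971, -0.231, 0.284], [-0.998, -0.053, 0.016, 0.04], [0.003, 0.232, 0.973, 1.129], [0.0, 0.0, 0.0, 1.0]] 387.6272874962654 -0.053169768211183875
side [[-0.929, 0.14, -0.344, 0.064], [-0.371, -0.344, 0.863, 1.164], [0.002, 0.929, 0.371, 0.554], [0.0, 0.0, 0.0, 1.0]] 457.2599170551497 -0.1574235069036051
0.1 [[0.923, 0.385, -0.0], [0.385, -0.923, 0.001], [-0.0, -0.001, -1.0]]
```

View pics/top0.png

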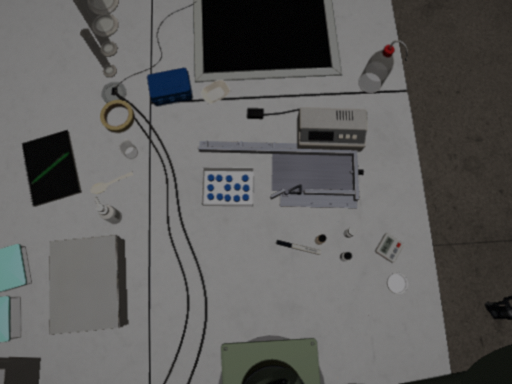

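View pics/side0.png

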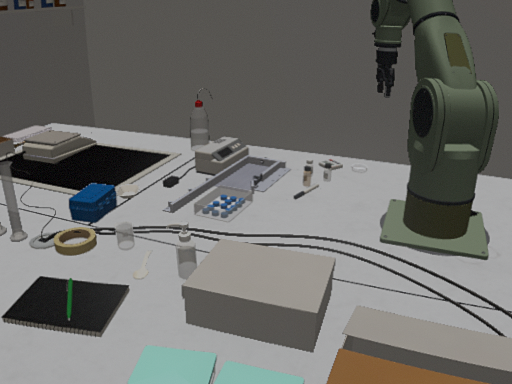

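The top view shows the tray at about (228,187), the fence running from (200,147) to (357,152), and the latch near (295,190). The marker and vials sit below the bay. I'll enlarge this area.

Run:
```python
from h import *
c=np.load("top.npy",allow_pickle=True).item(); im=c["img"][:,:,::-1]
cv2.imwrite("pics/crop.png",cv2.resize(im[130:265,190:375],None,fx=4.3,fy=4.3,interpolation=cv2.INTER_CUBIC))
hsv=cv2.cvtColor(im.copy(),cv2.COLOR_BGR2HSV)
m=cv2.inRange(hsv,(100,120,60),(130,255,255)); m[:150]=0;m[215:]=0;m[:,:190]=0;m[:,265:]=0
n,l,s,ce=cv2.connectedComponentsWithStats(m)
for i in range(1,n):
  if s[i,4]>8: print(s[i,4],ce[i].round(1),onz(c,*ce[i],0.03).round(4))
```

```text
28 [210.5 177.2] [0.6013 0.1414 0.03  ]
25 [218.8 177.7] [0.5986 0.1172 0.03  ]
26 [245.  177.5] [0.5949 0.04   0.03  ]
24 [228.7 178. ] [0.596  0.0879 0.03  ]
23 [210.1 187.2] [0.571  0.1435 0.03  ]
23 [227.2 187. ] [0.5689 0.0935 0.03  ]
26 [237.  186.5] [0.5689 0.0648 0.03  ]
27 [245.7 187.6] [0.5643 0.0395 0.03  ]
22 [210.1 196.1] [0.5443 0.1443 0.03  ]
26 [219.3 196.3] [0.5423 0.1175 0.03  ]
25 [227.1 197.4] [0.5376 0.0951 0.03  ]
24 [245.2 196.9] [0.5364 0.0425 0.03  ]
23 [236.2 198. ] [0.5345 0.0687 0.03  ]
```

View pics/crop.png

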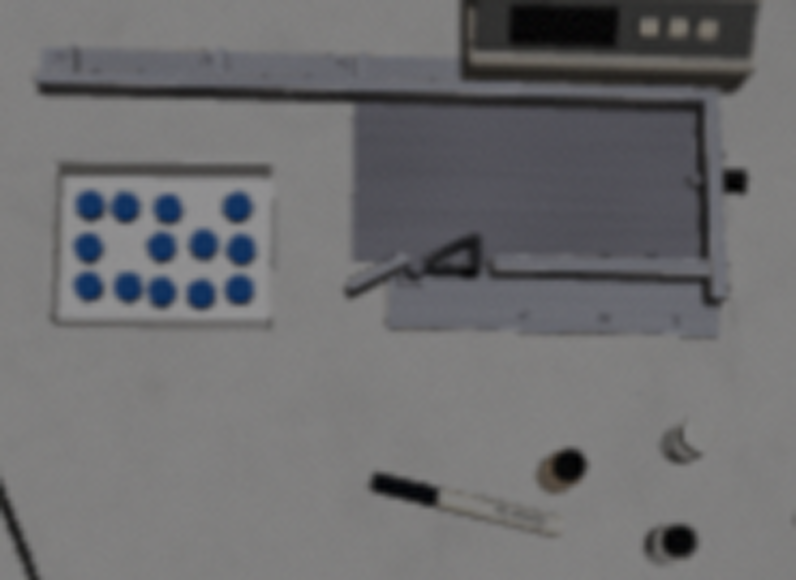

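The crop shows the tray corners at crop px (58,165), (272,165), (270,326) and (55,322). The fence front top edge runs from (38,84) to (700,100), the end stop's inner corner is at (700,104), and the latch nose is near (480,237).

```bash
cat >> h.py <<'E'
def fr():
    return np.load("feeder.npy",allow_pickle=True)
E
python3 - <<'E'
from h import *
c=np.load("top.npy",allow_pickle=True).item()
P=lambda u,v,z:onz(c,u/4.3+190-.4,v/4.3+130-.4,z)[:2]
a=P(38,84,.028);b=P(700,101,.028);a0=P(40,94,0);b0=P(698,107,0)
print("fence top",a,b,np.linalg.norm(a-b),"bot",a0,b0)
d=(a-b); print("yaw",np.arctan2(-d[0],d[1]),np.arctan2(-(a0-b0)[0],(a0-b0)[1]))
for n,u,v,z in [("farL",58,163,.035),("farR",272,165,.035),("nearR",270,324,.035),("nearL",55,322,.035),("nearRb",270,327,0),("nose",480,237,.025),("railin L",490,258,.028),("bayfloor edge",354,101,0),("marker",371,481,.01),("markerR",560,527,.01),("vial",568,466,.06),("flare",347,288,.028)]:
  print(n,P(u,v,z).round(4))
t=[P(*q,.035) for q in [(58,163),(272,165),(270,324),(55,322)]]
print(np.mean(t,0))
E
```

```text
fence top [0.69153968 0.1752631 ] [ 0.6543688  -0.28658655] 0.46334303585907594 bot [0.69424253 0.17742976] [ 0.65933788 -0.29291479]
yaw -0.0803095482984473 -0.07407502744932842
farL [0.6308 0.1619]
farR [0.6214 0.0154]
nearR [0.5103 0.0229]
nearL [0.5195 0.1668]
nearRb [0.5154 0.0225]
nose [ 0.5653 -0.1244]
railin L [ 0.5494 -0.1295]
bayfloor edge [ 0.6767 -0.0466]
marker [ 0.4044 -0.0393]
markerR [ 0.3666 -0.1634]
vial [ 0.4015 -0.1631]
flare [ 0.5338 -0.0307]
[0.5704988  0.09174373]
```

{"method": "jog_arm", "body": {"steps": [[85, 0.5, 0.3, 0, 0, 0, -0.95], [85, 0.5, 0.3, 0, 0, 0, -0.95], [85, 0.5, 0.3, 0, 0, 0, -0.95], [85, 0.5, 0.3, 0, 0, 0, -0.95], [85, 0.5, 0.3, 0, 0, 0, -0.95]]}}

```text
time: 0.52
position: [0.3775, -0.4358, 0.2307]
tool_rot: [[0.997, -0.08, 0.002], [-0.08, -0.997, 0.003], [0.002, -0.003, -1.0]]
wrist_force: [1.2, 0.7, -0.7]
gripper_width: 0.0849
grasp_force: 0.0
```

{"method": "jog_arm", "body": {"steps": [[85, 0.2, 0.6, 0, 0, 0, 0], [85, 0.2, 0.6, 0, 0, 0, 0], [85, 0.2, 0.6, 0, 0, 0, 0], [85, 0.2, 0.6, 0, 0, 0, 0], [85, 0.2, 0.6, 0, 0, 0, 0]]}}

```text
time: 0.93
position: [0.4322, -0.2565, 0.2312]
tool_rot: [[0.997, -0.076, 0.0], [-0.076, -0.997, 0.002], [-0.0, -0.002, -1.0]]
wrist_force: [-0.1, 0.9, -0.1]
gripper_width: 0.0851
grasp_force: 0.0
```

{"method": "jog_arm", "body": {"steps": [[85, 0.1, 0.6, 0, 0, 0, 0], [85, 0.1, 0.6, 0, 0, 0, 0], [85, 0.1, 0.6, 0, 0, 0, 0], [85, 0.1, 0.6, 0, 0, 0, 0], [85, 0.1, 0.6, 0, 0, 0, 0]]}}

```text
time: 1.35
position: [0.4615, -0.0754, 0.231]
tool_rot: [[0.997, -0.074, -0.0], [-0.074, -0.997, 0.002], [-0.001, -0.002, -1.0]]
wrist_force: [0.3, 1.1, 0.4]
gripper_width: 0.0845
grasp_force: 0.0
```

{"method": "jog_arm", "body": {"steps": [[85, 0, 0.6, 0, 0, 0, 0], [85, 0, 0.6, 0, 0, 0, 0], [85, 0, 0.6, 0, 0, 0, 0], [85, 0, 0.6, 0, 0, 0, 0], [85, 0, 0.6, 0, 0, 0, 0]]}}

```text
time: 1.77
position: [0.4604, 0.105, 0.2309]
tool_rot: [[0.997, -0.073, -0.001], [-0.073, -0.997, 0.002], [-0.001, -0.002, -1.0]]
wrist_force: [-0.1, 0.5, -0.9]
gripper_width: 0.0849
grasp_force: 0.0
```

{"method": "jog_arm", "body": {"steps": [[85, 0, 0, -0.6, 0, 0, 0], [85, 0, 0, -0.6, 0, 0, 0], [85, 0, 0, -0.6, 0, 0, 0], [85, 0, 0, -0.6, 0, 0, 0], [85, 0, 0, -0.6, 0, 0, 0]]}}

```text
time: 2.18
position: [0.4593, 0.0988, 0.0467]
tool_rot: [[0.997, -0.079, -0.005], [-0.079, -0.997, -0.001], [-0.005, 0.001, -1.0]]
wrist_force: [-0.5, 0.6, -0.5]
gripper_width: 0.085
grasp_force: 0.0
```

{"method": "jog_arm", "body": {"steps": [[85, 0, -0.01, -0.05, 0, 0, 0], [85, 0, -0.01, -0.1, 0, 0, 0], [85, 0, -0.01, -0.14, 0, 0, 0], [85, 0, -0.01, -0.14, 0, 0, 0]]}}

```text
time: 2.52
position: [0.4603, 0.0959, 0.0074]
tool_rot: [[0.997, -0.08, -0.003], [-0.08, -0.997, -0.0], [-0.003, 0.001, -1.0]]
wrist_force: [0.4, -0.6, -0.2]
gripper_width: 0.0848
grasp_force: 0.0
```

Run:
```python
from h import *
c=cam("wrist"); cv2.imwrite("pics/w1.png",c["img"][:,:,::-1])
```

```text
(no output)
```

View pics/w1.png

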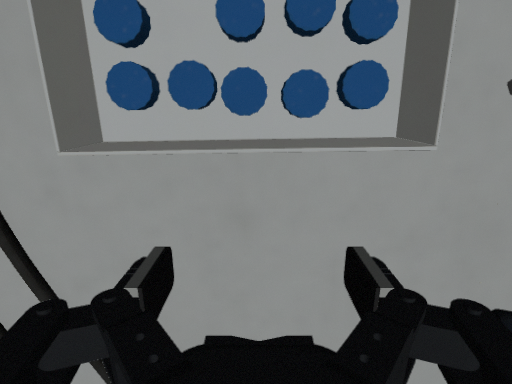

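The wrist view shows the fingers nearly centred on the tray's near wall: the wall runs (60,152) to (436,147) and the fingers centre at about x=259. I'll push along the feeder's x.

{"method": "jog_arm", "body": {"steps": [[85, 0.03, -0.002, 0, 0, 0, 0], [85, 0.06, -0.005, 0, 0, 0, 0], [85, 0.09, -0.007, 0, 0, 0, 0], [85, 0.11, -0.009, 0, 0, 0, 0], [85, 0.13, -0.01, 0, 0, 0, 0]]}}

```text
time: 2.98
position: [0.5007, 0.0932, 0.01]
tool_rot: [[0.997, -0.08, 0.001], [-0.08, -0.997, 0.0], [0.001, -0.0, -1.0]]
wrist_force: [-0.4, -0.2, -0.2]
gripper_width: 0.0852
grasp_force: 0.0
```

{"method": "jog_arm", "body": {"steps": [[85, 0.02, -0.002, 0, 0, 0, 0], [85, 0.04, -0.003, 0, 0, 0, 0], [85, 0.06, -0.005, 0, 0, 0, 0], [85, 0.08, -0.006, 0, 0, 0, 0], [85, 0.1, -0.008, 0, 0, 0, 0]]}}

```text
time: 3.4
position: [0.5306, 0.0909, 0.0093]
tool_rot: [[0.997, -0.08, -0.0], [-0.08, -0.997, 0.0], [-0.0, -0.0, -1.0]]
wrist_force: [-2.0, 0.4, 0.7]
gripper_width: 0.0847
grasp_force: 0.4
```

{"method": "jog_arm", "body": {"steps": [[85, 0.015, -0.001, 0, 0, 0, 0], [85, 0.03, -0.002, 0, 0, 0, 0], [85, 0.045, -0.004, 0, 0, 0, 0], [85, 0.06, -0.005, 0, 0, 0, 0], [85, 0.07, -0.005, 0, 0, 0, 0]]}}

```text
time: 3.82
position: [0.5517, 0.0892, 0.0092]
tool_rot: [[0.997, -0.08, 0.0], [-0.08, -0.997, -0.0], [0.0, 0.0, -1.0]]
wrist_force: [-1.0, -0.6, -0.1]
gripper_width: 0.0855
grasp_force: 0.4
```

Run:
```python
from h import *
c=cam("top"); cv2.imwrite("pics/t2.png",cv2.resize(c["img"][130:215,190:375,::-1],None,fx=4.3,fy=4.3,interpolation=cv2.INTER_CUBIC))
print(manip.get_obs()["wrist_force"])
```

```text
[-0.09944215 -0.321913    0.70114532]
```

View pics/t2.png

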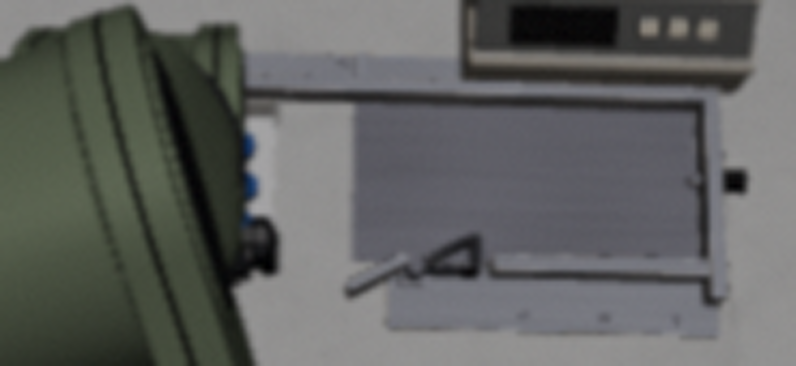

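The arm hides most of the tray, but a small gap to the fence remains (tray far edge at crop y≈103, fence about 92). I'll push on gently.

{"method": "jog_arm", "body": {"steps": [[85, 0.01, -0.001, 0, 0, 0, 0], [85, 0.02, -0.002, 0, 0, 0, 0], [85, 0.025, -0.002, 0, 0, 0, 0], [85, 0.03, -0.002, 0, 0, 0, 0]]}}

```text
time: 4.2
position: [0.5603, 0.0887, 0.0093]
tool_rot: [[0.997, -0.08, -0.0], [-0.08, -0.997, 0.0], [-0.0, -0.0, -1.0]]
wrist_force: [-1.1, 0.6, -0.7]
gripper_width: 0.0855
grasp_force: 0.4
```

{"method": "jog_arm", "body": {"steps": [[85, 0.004, 0, 0, 0, 0, 0], [85, 0.008, 0, 0, 0, 0, 0], [85, 0.008, 0, 0, 0, 0, 0]]}}

```text
time: 4.45
position: [0.562, 0.0889, 0.0092]
tool_rot: [[0.997, -0.08, -0.002], [-0.08, -0.997, 0.0], [-0.002, -0.0, -1.0]]
wrist_force: [-4.2, 1.0, 2.5]
gripper_width: 0.0852
grasp_force: 2.2
```

{"method": "jog_arm", "body": {"steps": [[85, 0.007, 0, 0, 0, 0, 0], [85, 0.007, 0, 0, 0, 0, 0], [85, 0.007, 0, 0, 0, 0, 0], [85, 0.007, 0, 0, 0, 0, 0]]}}

```text
time: 4.78
position: [0.562, 0.0888, 0.009]
tool_rot: [[0.997, -0.08, -0.006], [-0.08, -0.997, 0.0], [-0.006, 0.0, -1.0]]
wrist_force: [-17.8, -0.3, 9.1]
gripper_width: 0.0853
grasp_force: 8.7
```

{"method": "jog_arm", "body": {"steps": [[85, -0.05, 0.004, 0, 0, 0, 0], [85, -0.15, 0.012, 0, 0, 0, 0], [85, -0.15, 0.012, 0.1, 0, 0, 0], [85, -0.15, 0.012, 0.2, 0, 0, 0], [85, -0.15, 0.012, 0.33, 0, 0, 0]]}}

```text
time: 5.2
position: [0.5189, 0.0922, 0.1085]
tool_rot: [[0.997, -0.08, -0.002], [-0.08, -0.997, -0.0], [-0.002, 0.0, -1.0]]
wrist_force: [0.2, -0.6, -0.3]
gripper_width: 0.0852
grasp_force: 0.0
```

Run:
```python
from h import *
c=cam("wrist"); cv2.imwrite("pics/w2.png",c["img"][:,:,::-1])
o=manip.get_obs();print(o["joint_positions"],o["position"])
```

```text
[-0.33131842  0.81881663  0.17910642  1.7926423  -0.25320346  0.54593755
 -1.64289557] [0.52151438 0.09243513 0.11568944]
```

View pics/w2.png

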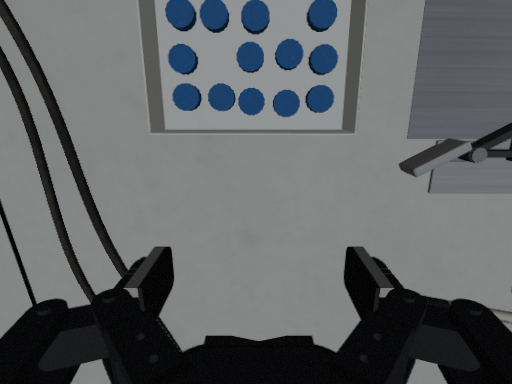

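The tray's near wall is parallel to the tool (y≈132 at both ends) and sits about 43 mm further forward, against the fence. Next I'll go round to the rear end and turn the fingers 90°.

{"method": "jog_arm", "body": {"steps": [[30, 0.13, 0.15, 0, 0, 0, 1], [30, 0.13, 0.15, 0, 0, 0, 1], [30, 0.13, 0.15, 0, 0, 0, 1], [30, 0.13, 0.15, 0, 0, 0, 1], [30, 0.13, 0.15, 0, 0, 0, 1]]}}

```text
time: 5.67
position: [0.5589, 0.1373, 0.1083]
tool_rot: [[0.911, 0.413, 0.0], [0.413, -0.911, 0.0], [0.0, -0.0, -1.0]]
wrist_force: [0.7, -0.1, -0.8]
gripper_width: 0.0298
grasp_force: 0.0
```

{"method": "jog_arm", "body": {"steps": [[30, 0.13, 0.15, 0, 0, 0, 1], [30, 0.13, 0.15, 0, 0, 0, 1], [30, 0.13, 0.15, 0, 0, 0, 1], [30, 0.13, 0.15, 0, 0, 0, 1], [30, 0.13, 0.15, 0, 0, 0, 1]]}}

```text
time: 6.08
position: [0.5977, 0.1822, 0.1081]
tool_rot: [[0.604, 0.797, -0.0], [0.797, -0.604, 0.0], [-0.0, -0.0, -1.0]]
wrist_force: [0.7, 0.2, 0.5]
gripper_width: 0.0298
grasp_force: 0.0
```

{"method": "jog_arm", "body": {"steps": [[30, 0.14, 0.11, 0, 0, 0, 1], [30, 0.14, 0.11, 0, 0, 0, 1], [30, 0.14, 0.11, 0, 0, 0, 1], [30, 0.14, 0.11, 0, 0, 0, 1], [30, 0.14, 0.11, 0, 0, 0, 1]]}}

```text
time: 6.5
position: [0.6395, 0.2152, 0.108]
tool_rot: [[0.151, 0.989, -0.001], [0.989, -0.151, 0.0], [0.0, -0.001, -1.0]]
wrist_force: [-0.1, -0.3, -0.3]
gripper_width: 0.0298
grasp_force: 0.0
```

{"method": "jog_arm", "body": {"steps": [[30, 0, 0, 0, 0, 0, 0.14], [30, 0, 0, 0, 0, 0, 0.14]]}}

```text
time: 6.67
position: [0.6395, 0.2151, 0.1083]
tool_rot: [[0.086, 0.996, -0.0], [0.996, -0.086, 0.0], [0.0, -0.0, -1.0]]
wrist_force: [0.2, 0.3, -0.1]
gripper_width: 0.0299
grasp_force: 0.0
```

Run:
```python
from h import *
c=cam("wrist"); cv2.imwrite("pics/w3.png",c["img"][:,:,::-1])
o=manip.get_obs();print(o["joint_positions"],o["position"])
```

```text
[-0.2866477   1.01322977 -0.21276972  1.19474115  0.22085831  0.95589037
 -0.61781233] [0.63952971 0.21516599 0.10831586]
```

View pics/w3.png

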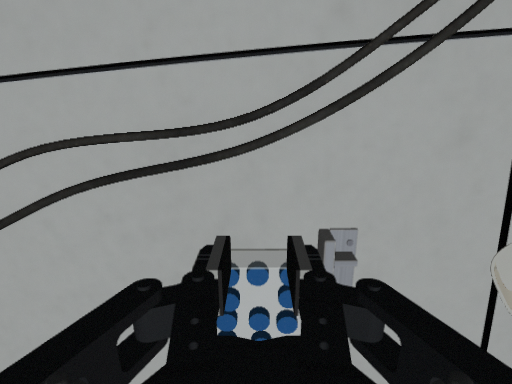

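The wrist view shows the tray's rear edge at row ≈250 between the fingers, and the fence end at (322,232). I'll confirm the clearance before descending.

```bash
cat > w.py <<'E'
from h import *
O=np.array([.670,-.103]);X=np.array([.997,-.079]);Y=np.array([.079,.997])
def F(p): p=np.array(p[:2])-O; return (p@X).round(4),(p@Y).round(4)
def wT(c,o):
    T=np.eye(4);T[:3,:3]=o["tool_rot"];T[:3,3]=o["position"]; return T@np.array(c["mount"])
E
python3 - <<'E'
from w import *
o=manip.get_obs();c=cam("wrist");T=wT(c,o)
print("tcp",F(o["position"]))
for u,v,z in [(230,249,.035),(290,249,.035),(322,231,.028)]: print(F(onz(c,u,v,z,T)))
E
```

```text
tcp (np.float64(-0.0555), np.float64(0.3148))
(np.float64(-0.0788), np.float64(0.2796))
(np.float64(-0.0301), np.float64(0.2792))
(np.float64(-0.0034), np.float64(0.2917))
```

{"method": "jog_arm", "body": {"steps": [[30, 0, 0.03, -0.12, 0, 0, 0], [30, 0, 0.03, -0.24, 0, 0, 0], [30, 0, 0.03, -0.28, 0, 0, 0], [30, 0, 0.03, -0.32, 0, 0, 0], [30, 0, 0.03, -0.32, 0, 0, 0]]}}

```text
time: 7.18
position: [0.6392, 0.2239, 0.011]
tool_rot: [[0.083, 0.997, -0.002], [0.997, -0.083, -0.001], [-0.001, -0.002, -1.0]]
wrist_force: [-0.1, -0.8, -0.3]
gripper_width: 0.0298
grasp_force: 0.0
```

{"method": "jog_arm", "body": {"steps": [[30, -0.002, -0.02, 0, 0, 0, 0.012], [30, -0.003, -0.04, 0, 0, 0, 0.012], [30, -0.005, -0.06, 0, 0, 0, 0.012], [30, -0.006, -0.08, 0, 0, 0, 0.012], [30, -0.008, -0.1, 0, 0, 0, 0.012]]}}

```text
time: 7.6
position: [0.6376, 0.1934, 0.013]
tool_rot: [[0.076, 0.997, 0.001], [0.997, -0.076, 0.0], [0.0, 0.001, -1.0]]
wrist_force: [0.1, 0.6, 0.3]
gripper_width: 0.0302
grasp_force: 0.0
```

{"method": "jog_arm", "body": {"steps": [[30, -0.002, -0.03, 0, 0, 0, 0], [30, -0.004, -0.06, 0, 0, 0, 0], [30, -0.007, -0.09, 0, 0, 0, 0], [30, -0.009, -0.11, 0, 0, 0, 0], [30, -0.01, -0.13, 0, 0, 0, 0]]}}

```text
time: 8.02
position: [0.6342, 0.1546, 0.0123]
tool_rot: [[0.075, 0.997, -0.0], [0.997, -0.075, 0.0], [0.0, -0.0, -1.0]]
wrist_force: [-0.6, 1.6, 1.1]
gripper_width: 0.0298
grasp_force: 0.5
```

{"method": "jog_arm", "body": {"steps": [[30, -0.002, -0.03, 0, 0, 0, 0], [30, -0.004, -0.06, 0, 0, 0, 0], [30, -0.007, -0.09, 0, 0, 0, 0], [30, -0.009, -0.12, 0, 0, 0, 0], [30, -0.01, -0.14, 0, 0, 0, 0]]}}

```text
time: 8.43
position: [0.6312, 0.1118, 0.0122]
tool_rot: [[0.076, 0.997, -0.0], [0.997, -0.076, -0.001], [-0.001, -0.0, -1.0]]
wrist_force: [-0.4, 0.8, 0.4]
gripper_width: 0.0299
grasp_force: 0.4
```

{"method": "jog_arm", "body": {"steps": [[30, -0.002, -0.02, 0, 0, 0, 0], [30, -0.003, -0.04, 0, 0, 0, 0], [30, -0.005, -0.06, 0, 0, 0, 0], [30, -0.006, -0.08, 0, 0, 0, 0], [30, -0.007, -0.09, 0, 0, 0, 0]]}}

```text
time: 8.85
position: [0.6291, 0.0853, 0.0122]
tool_rot: [[0.075, 0.997, -0.0], [0.997, -0.075, -0.0], [-0.0, -0.0, -1.0]]
wrist_force: [-0.0, 0.7, -0.1]
gripper_width: 0.0301
grasp_force: 0.2
```

Run:
```python
from w import *
o=manip.get_obs();print(F(o["position"]),o["wrist_force"].round(1) if hasattr(o["wrist_force"],'round') else o["wrist_force"])
a=cam("top")["img"][110:235,190:375,::-1];b=cam("side")["img"][140:240,150:310,::-1]
cv2.imwrite("pics/m.png",np.vstack([cv2.resize(a,(500,338),interpolation=2),cv2.resize(b,(500,260),interpolation=2)]))
```

```text
(np.float64(-0.0556), np.float64(0.1845)) [-0.   0.7 -0.1]
```

View pics/m.png

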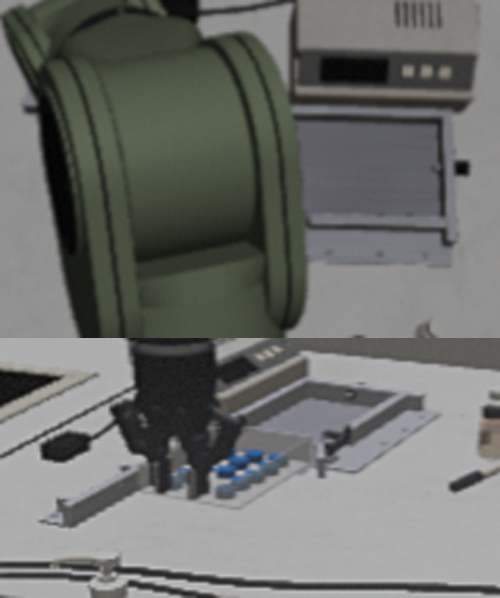

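The tray lies along the fence with its leading end at the mouth; in the side part its corner is near (315,455), just short of the flare. I'll keep pushing.

{"method": "jog_arm", "body": {"steps": [[30, -0.0015, -0.02, 0, 0, 0, 0], [30, -0.003, -0.04, 0, 0, 0, 0], [30, -0.0045, -0.06, 0, 0, 0, 0], [30, -0.006, -0.08, 0, 0, 0, 0], [30, -0.008, -0.1, 0, 0, 0, 0]]}}

```text
time: 9.37
position: [0.6267, 0.0556, 0.0122]
tool_rot: [[0.075, 0.997, -0.0], [0.997, -0.075, -0.0], [-0.0, -0.0, -1.0]]
wrist_force: [1.2, 1.1, -0.0]
gripper_width: 0.0302
grasp_force: 0.8
```

{"method": "jog_arm", "body": {"steps": [[30, -0.0015, -0.02, 0, 0, 0, 0], [30, -0.003, -0.04, 0, 0, 0, 0], [30, -0.0045, -0.06, 0, 0, 0, 0], [30, -0.006, -0.08, 0, 0, 0, 0], [30, -0.008, -0.1, 0, 0, 0, 0]]}}

```text
time: 9.78
position: [0.6243, 0.0258, 0.0123]
tool_rot: [[0.075, 0.997, -0.0], [0.997, -0.075, 0.0], [0.0, -0.0, -1.0]]
wrist_force: [-0.3, 2.3, 0.1]
gripper_width: 0.0299
grasp_force: 1.0
```

{"method": "jog_arm", "body": {"steps": [[30, -0.0015, -0.02, 0, 0, 0, 0], [30, -0.003, -0.04, 0, 0, 0, 0], [30, -0.0045, -0.06, 0, 0, 0, 0], [30, -0.006, -0.08, 0, 0, 0, 0], [30, -0.008, -0.1, 0, 0, 0, 0]]}}

```text
time: 10.2
position: [0.6219, -0.0042, 0.0123]
tool_rot: [[0.075, 0.997, -0.0], [0.997, -0.075, 0.0], [0.0, -0.0, -1.0]]
wrist_force: [-0.1, 1.4, 0.3]
gripper_width: 0.0297
grasp_force: 0.9
```

{"method": "jog_arm", "body": {"steps": [[30, -0.0015, -0.02, 0, 0, 0, 0], [30, -0.003, -0.04, 0, 0, 0, 0], [30, -0.0045, -0.06, 0, 0, 0, 0], [30, -0.006, -0.08, 0, 0, 0, 0], [30, -0.008, -0.1, 0, 0, 0, 0]]}}

```text
time: 10.62
position: [0.6195, -0.0342, 0.0123]
tool_rot: [[0.075, 0.997, -0.0], [0.997, -0.075, 0.0], [0.0, -0.0, -1.0]]
wrist_force: [-0.1, 1.6, -0.2]
gripper_width: 0.0302
grasp_force: 0.9
```

Run:
```python
from w import *
o=manip.get_obs();print(F(o["position"]))
b=cam("side")["img"][130:230,180:330,::-1];a=cam("wrist")["img"][:,:,::-1]
cv2.imwrite("pics/m2.png",np.hstack([cv2.resize(b,(450,300),interpolation=2),cv2.resize(a,(340,300),interpolation=2)]))
```

```text
(np.float64(-0.0558), np.float64(0.0646))
```

View pics/m2.png

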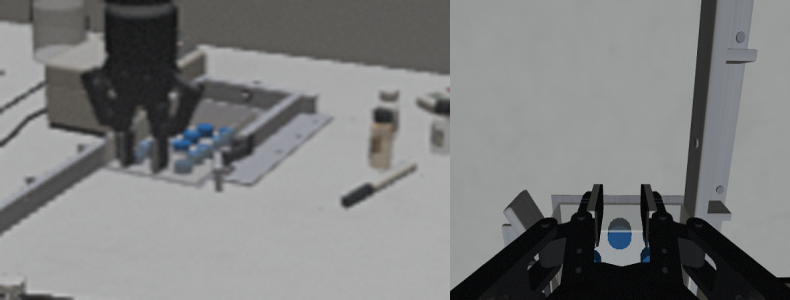

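The tray is in the bay between the flare and the fence (side view), with the rear edge square in the wrist view. I'll continue to the stop.

{"method": "jog_arm", "body": {"steps": [[30, -0.0015, -0.02, 0, 0, 0, 0], [30, -0.003, -0.04, 0, 0, 0, 0], [30, -0.0045, -0.06, 0, 0, 0, 0], [30, -0.006, -0.08, 0, 0, 0, 0], [30, -0.008, -0.1, 0, 0, 0, 0]]}}

```text
time: 11.13
position: [0.6172, -0.0643, 0.0123]
tool_rot: [[0.075, 0.997, 0.0], [0.997, -0.075, 0.0], [0.0, 0.0, -1.0]]
wrist_force: [0.2, 2.2, 0.3]
gripper_width: 0.03
grasp_force: 1.1
```

{"method": "jog_arm", "body": {"steps": [[30, -0.0015, -0.02, 0, 0, 0, 0], [30, -0.003, -0.04, 0, 0, 0, 0], [30, -0.0045, -0.06, 0, 0, 0, 0], [30, -0.006, -0.08, 0, 0, 0, 0], [30, -0.008, -0.1, 0, 0, 0, 0]]}}

```text
time: 11.55
position: [0.6147, -0.0942, 0.0123]
tool_rot: [[0.075, 0.997, -0.0], [0.997, -0.075, 0.0], [0.0, -0.0, -1.0]]
wrist_force: [0.7, 2.8, 1.4]
gripper_width: 0.0303
grasp_force: 1.4
```

{"method": "jog_arm", "body": {"steps": [[30, -0.001, -0.01, 0, 0, 0, 0], [30, -0.0015, -0.02, 0, 0, 0, 0], [30, -0.002, -0.03, 0, 0, 0, 0], [30, -0.002, -0.03, 0, 0, 0, 0]]}}

```text
time: 11.88
position: [0.614, -0.1033, 0.0122]
tool_rot: [[0.075, 0.997, -0.0], [0.997, -0.075, -0.0], [-0.0, -0.0, -1.0]]
wrist_force: [0.2, 0.6, 0.3]
gripper_width: 0.0303
grasp_force: 0.0
```

{"method": "jog_arm", "body": {"steps": [[30, -0.001, -0.01, 0, 0, 0, 0], [30, -0.002, -0.02, 0, 0, 0, 0], [30, -0.003, -0.03, 0, 0, 0, 0]]}}

```text
time: 12.13
position: [0.6134, -0.112, 0.0123]
tool_rot: [[0.075, 0.997, 0.0], [0.997, -0.075, -0.0], [-0.0, 0.0, -1.0]]
wrist_force: [0.0, 1.8, -0.3]
gripper_width: 0.03
grasp_force: 0.7
```

{"method": "jog_arm", "body": {"steps": [[30, -0.001, -0.01, 0, 0, 0, 0], [30, -0.0015, -0.02, 0, 0, 0, 0]]}}

```text
time: 12.3
position: [0.6129, -0.1177, 0.0123]
tool_rot: [[0.075, 0.997, 0.0], [0.997, -0.075, 0.0], [0.0, 0.0, -1.0]]
wrist_force: [1.0, 4.2, 0.5]
gripper_width: 0.0302
grasp_force: 2.1
```

{"method": "jog_arm", "body": {"steps": [[30, -0.001, -0.01, 0, 0, 0, 0], [30, -0.001, -0.01, 0, 0, 0, 0]]}}

```text
time: 12.47
position: [0.6125, -0.1214, 0.0123]
tool_rot: [[0.076, 0.997, 0.0], [0.997, -0.076, -0.0], [-0.0, 0.0, -1.0]]
wrist_force: [1.4, 2.1, -0.0]
gripper_width: 0.0297
grasp_force: 0.8
```

{"method": "jog_arm", "body": {"steps": [[30, 0, -0.006, 0, 0, 0, 0], [30, -0.001, -0.012, 0, 0, 0, 0], [30, -0.001, -0.012, 0, 0, 0, 0]]}}

```text
time: 12.72
position: [0.6122, -0.1238, 0.0122]
tool_rot: [[0.075, 0.997, -0.0], [0.997, -0.075, 0.001], [0.001, -0.0, -1.0]]
wrist_force: [0.7, 6.8, 0.5]
gripper_width: 0.0299
grasp_force: 3.5
```

{"method": "jog_arm", "body": {"steps": [[30, 0, -0.006, 0, 0, 0, 0], [30, -0.001, -0.012, 0, 0, 0, 0], [30, -0.001, -0.012, 0, 0, 0, 0]]}}

```text
time: 12.97
position: [0.6123, -0.1239, 0.0123]
tool_rot: [[0.073, 0.997, 0.0], [0.997, -0.073, 0.006], [0.006, -0.0, -1.0]]
wrist_force: [0.0, 22.5, 2.9]
gripper_width: 0.0303
grasp_force: 11.7
```

That is the hard stop. I'll back off along the bay and lift clear.

{"method": "jog_arm", "body": {"steps": [[30, 0.002, 0.02, 0, 0, 0, 0], [30, 0.004, 0.05, 0, 0, 0, 0], [30, 0.012, 0.15, 0, 0, 0, 0], [30, 0.016, 0.2, 0.1, 0, 0, 0], [30, 0.016, 0.2, 0.23, 0, 0, 0]]}}

```text
time: 13.38
position: [0.6154, -0.0634, 0.0799]
tool_rot: [[0.071, 0.997, -0.005], [0.998, -0.071, 0.002], [0.002, -0.005, -1.0]]
wrist_force: [0.8, 0.5, 1.6]
gripper_width: 0.0302
grasp_force: 0.0
```

{"method": "jog_arm", "body": {"steps": [[30, 0, 0.6, 0.3, 0, 0, 0], [30, 0, 0.6, 0.3, 0, 0, 0], [30, 0, 0.6, 0.3, 0, 0, 0], [30, 0, 0.6, 0.3, 0, 0, 0], [30, 0, 0.6, 0.3, 0, 0, 0]]}}

```text
time: 13.8
position: [0.6163, 0.115, 0.1728]
tool_rot: [[0.074, 0.997, 0.001], [0.997, -0.074, 0.0], [0.0, 0.001, -1.0]]
wrist_force: [0.4, 0.9, 0.0]
gripper_width: 0.0302
grasp_force: 0.0
```

Run:
```python
from w import *
a=cam("top")["img"][125:225,255:375,::-1];b=cam("side")["img"][130:230,200:340,::-1]
cv2.imwrite("pics/m3.png",np.hstack([cv2.resize(a,(430,360),interpolation=2),cv2.resize(b,(370,360),interpolation=2)]))
print(manip.get_obs()["wrist_force"])
```

```text
[ 0.66967795 -1.85491242 -0.44897741]
```

View pics/m3.png

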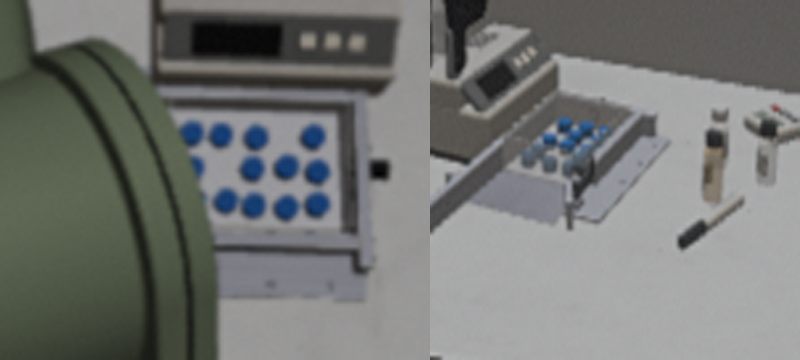

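The tray is seated against the end-stop side with an even gap. In this view the arm hides the latch, so I'll clear the arm and check it numerically.

{"method": "jog_arm", "body": {"steps": [[30, -0.1, 0.55, 0.2, 0, 0, 0], [30, -0.1, 0.55, 0.2, 0, 0, 0], [30, -0.1, 0.55, 0.2, 0, 0, 0], [30, -0.1, 0.55, 0.2, 0, 0, 0], [30, -0.1, 0.55, 0.2, 0, 0, 0]]}}

```text
time: 14.32
position: [0.5848, 0.2834, 0.233]
tool_rot: [[0.07, 0.998, 0.001], [0.998, -0.07, 0.003], [0.003, 0.0, -1.0]]
wrist_force: [0.0, -0.3, -0.5]
gripper_width: 0.0301
grasp_force: 0.0
```

Run:
```python
from w import *
def caps(c,x0,x1):
    im=c["img"][:,:,::-1].copy();h=cv2.cvtColor(im,cv2.COLOR_BGR2HSV);m=cv2.inRange(h,(100,120,50),(130,255,255));k=np.zeros_like(m);k[148:215,x0:x1]=1
    n,l,s,ce=cv2.connectedComponentsWithStats(m*k)
    return np.array([onz(c,*ce[i],.03)[:2] for i in range(1,n) if s[i,4]>8])
c0=np.load("top.npy",allow_pickle=True).item();c1=cam("top")
A=caps(c0,190,265);B=caps(c1,262,375);print(len(A),len(B))
ct=np.array([.5705,.0917]);a=-.064;R=np.array([[np.cos(a),-np.sin(a)],[np.sin(a),np.cos(a)]])
L=(A-ct)@R
from scipy.spatial.distance import cdist
if len(A)==len(B):
    Lw=L@np.array([[np.cos(-.077),-np.sin(-.077)],[np.sin(-.077),np.cos(-.077)]]).T
    Bc=B-B.mean(0);Lc=Lw-Lw.mean(0);i=cdist(Lc,Bc).argmin(1)
    H=Lc.T@Bc[i];ang=np.arctan2(H[0,1]-H[1,0],H[0,0]+H[1,1])
    print("yaw",-.077+ang,"centre F",F(B.mean(0)-Lw.mean(0)))
g0=cv2.cvtColor(c0["img"],cv2.COLOR_RGB2GRAY);g1=cv2.cvtColor(c1["img"],cv2.COLOR_RGB2GRAY)
for g in (g0,g1): print(g[182:199,266:308:2])
```

```text
13 13
yaw -0.07993918433292722 centre F (np.float64(-0.0597), np.float64(-0.1016))
[[127 126 124  91  80  81  81  82  83  85  83  84  85  85  85  85  85  85
   85  83  84]
 [126 125 124  93  83  82  82  84  85  86  86  86  87  85  86  88  85  81
   85  84  83]
 [127 126 124  94  84  84  86  85  86  86  86  86  87  88  88  85  74  59
   80  85  84]
 [127 127 126  94  84  84  83  84  85  85  85  86  87  87  85  69  46  37
   74  85  84]
 [128 129 125  96  85  85  83  84  85  84  86  85  86  84  67  39  25  28
   73  84  85]
 [130 128 126  95  85  85  86  85  85  86  85  86  84  69  42  28  29  28
   71  83  82]
 [129 129 125  95  85  84  86  83  89  87  84  83  69  47  34  47  57  31
   70  83  86]
 [128 129 125  95  84  84  83  80 100  99  85  73  53  37  49  76  68  31
   68  84  96]
 [128 129 125 102  91  92  83  86 107  97  83  63  40  46  70  84  68  32
   67  78 101]
 [128 129 127 122 119 110  97 100  95  68  81  61  33  51  55  68  59  31
   66  69 103]
 [127 128 128 127 120 107 105  95  64  48  76  55  27  35  33  38  29  24
   76  59  92]
 [127 127 127 118 107 105  94  61  56 
[... 1310 characters left out ...]
8 142 138 128 115 120 112  82  98  73  41  63  67  81  58  36
   79  83 120]
 [150 151 149 149 140 125 123 112  76  58  89  65  34  44  38  47  27  27
   90  70 109]
 [150 149 149 139 124 124 111  74  65  57  67  58  46  39  37  37  14  29
   99  61  66]
 [148 149 143 125 124 110  73  74  87  74  52  91 101  86  84  79  51  67
  111  79  69]
 [148 148 135 123 110  70  79 103 100 102  87 112 118 115 114 113 106 108
  118 111 108]
 [147 147 115 108  69  73 120 124 110 107 101 114 123 122 122 122 122 121
  122 121 122]
 [146 146  93  67  68 121 144 127 119 118 116 119 123 122 123 123 123 123
  123 122 123]
 [147 147  99  69 120 146 148 127 122 121 121 121 121 122 121 121 121 120
  122 122 121]]
```

The latch lies exactly in its closed position, pixel for pixel, and the tray's rear edge is directly behind its nose.

```bash
python3 -c "
from cell import manip
print(manip.sign_off())"
```

```text
the job is handed in; nothing more can be done
None
```

The cap tray is loaded in the feeder bay with the latch closed behind it, and I handed the job in at about 14.5 s; the sign-off gave no verdict.

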